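# Set and lock the sliding leg of a circuit-board holder

## Robot

A 6-joint arm with a two-finger parallel gripper is mounted at the origin on the work surface. World frame = base frame: x ahead of the robot, y to its left, z up, the work surface at z = 0. Lengths are in m, angles in rad, forces in N, time in s.
With the tool pointing down it reaches from about 0.375 to 0.975 m from the base axis. Payload 3.8 kg.
Tool frame: the origin (TCP) lies at the very end of the fingers, on their centre line; the grasp point (between the pads) lies 19 mm behind it; z points along the fingers, y is the line along which they close (so a half turn about z gives the same grasp; the last joint's range is limited). The gripper opens to 85 mm and grips with 20 to 120 N. Pads are 22 mm wide; open, the fingers measure 114 mm over their backs; the gripper's body (76 mm by 85 mm) begins 54 mm behind the grasp point. The pads swing forward as they close: fully open they stand 13 mm farther back than shut.
Start: joints at [-1.302, 0.264, 1.604, -0, 1.274, -0.037], TCP at [0.203, -0.644, 0.231] pointing down, gripper open.
Joint ranges: [-2.63, 2.63], [-0.94, 2.18], [0.31, 2.57], [-1.31, 4.45], [0, 2.66], [-2.55, 2.55]. Speed limits (rad/s): [2.57, 2.57, 3.14, 3.14, 3.14, 3.14].

## Interface

Orientations are given as a rotation vector (axis times angle).
In Python, from workcell import read_state, read_camera, calibration, finish_job gives the robot as it stands.
- The arm moves only by the tool step_arm, never from a script. Its argument "commands" is a list of rows, each an object of numbers: "fingers": the gripper's target within -1 to 1 (shut at 1, half-way at 0, fully open at -1); "dx", "dy", "dz": the shift along the tool's x, y, z in m; "roll": the turn about the tool's z in degrees. In form: [{"fingers": .., "dx": .., "dy": .., "dz": .., "roll": ..}, ...]. A call has 1 to 8 rows; each row is the pose to reach, as a shift and turn from the pose commanded when the call began, along the tool's axes at that moment; what a row does not reach only later rows make up. A row lasts 1/8 s, in which the tool goes at most 62.5 mm and 10.7 degrees, less where a joint would pass 70% of its speed; a pose out of reach is approached as far as the arm can. A call with a gripper value outside its range is refused whole. The fingers move at their own pace and stop on an object; "squeeze" is the grip in N (left out, the last holds). Time passes only in rows, so rows that repeat a pose let the fingers close. It gives the time, the measured TCP pose, the force, the opening and the grip force at its end, in the units of the state.
- read_state(): the state, without advancing time (a new reading comes with each control period).
- read_camera(name): name is "scene" or "top" or "wrist"; returns (picture, depth): 400x640x3 uint8, blue, green, red; 400x640 float32, m along the optical axis (not along the pixel's ray), 0 where there is no reading.
- calibration(name): a dict with "intrinsics" (3x3 intrinsics, pixels), "world_to_cam" (4x4, takes a point from world to camera coordinates). Camera axes: x right, y up, looking along -z (the intrinsics and any distortion apply to the point x, -y, -z); pixel columns grow to the right and rows downward; lengths in m; the calibration is good to about 2 mm. A picture is of the moment at which its call begins: read the wrist's pose just before it. calibration takes no time and is no camera call; for the wrist camera it gives the pose at the moment of the call.
- finish_job(): hands the job in; it is judged then, once.
The state is a dict: "time": time; "q": joint angles; "joint_vel": joint speeds; "joint_torque": joint torques, N m; "tool_pos": TCP position; "tcp_rot": TCP orientation; "wrist_force": force on the tool from outside, world axes, zero at the start; "torque": the same for the moment, N m; "width": opening from 0.0 (shut) to 1.0 (fully open); "grip_force": force on a finger pad.
Only numpy, scipy, OpenCV 4.12 (cv2) and the standard library are available. Lean on these libraries where they do the work, as an engineer would, in place of code of your own. Each camera call takes 0.05 s, during which the arm holds its last target. There are 200 camera calls.

## Task

Set the circuit-board holder for the next board: take the sliding leg by its thin white handle with a gentle grip, draw it out against its spring until its red pointer is on the yellow length marker, and keep it there while you slide your hand along the handle to push the red cam lever fully over, away from you, to its closed stop. Do not swing the lever before the pointer is on the marker, leave the board, bottle and tray alone, and finish still holding the leg on the marker with the lever closed.

Things in the scene. Friction and masses are not known exactly. Their poses are not given: they have to be found in the camera images.
- holder: Fixed board holder: aluminium base plate 190 (x) x 360 (y) x 12 mm with a dark rail (30 mm wide, top 24 mm up) along its y axis, a black fixed jaw (top 57 mm up) at y +155 to +175 mm and a white tick scale along its far side (x +78 to +100 mm). Origin at bench height on the rail's centre line; x points roughly away from the robot. Its place and yaw differ each time.
- leg: Sliding leg: blue saddle 60 x 60 mm, top 36 mm up, on the rail, with an upright white handle plate on top (see handle). Slides along the holder's y only, 120 mm from rest towards -y. A spring pulls it back to +y: 3 N at rest plus 30 N/m; let go, it runs back. Origin at bench height under the saddle's centre; axes as the holder's.
- handle (a point): Where to take hold from above: top edge, mid-thickness, of the white handle plate, at x -60 mm of the leg, over 20 mm clear of the open lever. Plate 12 mm thick (y), x -85 to +50 mm of the leg, 34 to 80 mm above the bench; fingers go one on each side. Grip gently: 20 to 30 N a finger is plenty, over 120 N on the leg in all counts as damage. Axes as the leg's.
- pointer (a point): Outer tip of the red pointer, a 3 mm wide arm from the saddle out to the scale (x +84 mm from the leg's origin, 19.5 mm above the bench). Moves with the leg; axes as the holder's. To slide the hand along the handle, ease the fingers 1 to 3 mm apart: firmly squeezed pads stick to it; eased, the spring keeps it resting on the finger on its +y side.
- mark (a point): Centre of the top of the yellow length marker on the scale: 20 (x) x 10 (y) x 4 mm, preset 45 to 105 mm towards -y from where the pointer rests. The pointer is on the marker when both have the same y in the holder's axes, within half the marker's width (their x differ by 11 mm). The robot cannot shift it.
- lever (a joint): Red cam lever's angle, rad. 0: open stop, leaning 0.55 from vertical to the robot (leg's -x); 1.1: closed stop, leaning 0.55 away (+x). Starts at 0 to 0.2, stays where left, swings with 1 to 3 N. Fingers astride the plate and moved along it in +x push it; with fingertips 51 mm above the bench their leading edges are near leg x +33 mm when it is closed (farther on if higher).
- lever_bar (a point): Middle of the lever's cross bar (10 mm thick, 36 mm long, above the plate), 75 mm from the pivot; 92 mm above the bench when open or closed, 103 when upright. Below it the fork's two arms, 10 mm wide (x), run 10 to 16 mm either side of the plate's middle down to the pivot (along y, at leg x +25 mm, 28 mm above the bench, inside the saddle).
- board: Bystander: loose populated green circuit board 80 x 110 mm, 16 mm high with its parts to the right of the holder; origin under its centre. Leave alone.
- flux: Bystander: loose white bottle with red cap, 36 mm across, 85 mm high; origin under its centre. Leave alone.
- tray: Bystander: loose black component tray 90 x 120 x 30 mm; origin under its centre. Leave alone.

How it is judged:
By the outcome, as a careful person would: the job done as asked, in the order asked, and still so for the second after the job is handed in, while the arm keeps its last pose, push and grip.
It also fails if it takes over 48 s, if anything falls off the work surface, if the arm or the gripper's body presses on something with over 40 N, if the wrist force passes 120 N, or if a joint passes its speed limit or range.

## Working session

There is one attempt and no reset: what is moved stays moved. The work goes in short steps, Python scripts to look and compute and a tool call to move; the robot and the scene stay as the last step left them, time stands still between calls to the robot, and variables do not carry over. Pictures are saved under pics/ and viewed, at most 10 in all, crops included, and the job is handed in when it is done.

Besides the shell and the picture viewer there is one more tool, called after "Emit:" by a JSON object that holds its "op" and its "data". step_arm: Moves the arm, as the interface text tells. Its arguments: {"type":"object","properties":{"commands":{"type":"array","items":{"type":"object","properties":{"fingers":{"type":"number"},"dx":{"type":"number"},"dy":{"type":"number"},"dz":{"type":"number"},"roll":{"type":"number"}}}},"squeeze":{"type":"number"}},"required":["commands"]}

```bash
mkdir -p pics; cat > h.py <<'E'
import numpy as np,cv2
from workcell import *
def cam(n,save=None):
    c=calibration(n); p,d=read_camera(n)
    np.savez(f'{n}.npz',p=p,d=d,K=c['intrinsics'],T=c['world_to_cam'])
    if save: cv2.imwrite('pics/'+save,p)
    return p,d
def load(n):
    z=np.load(f'{n}.npz'); return z['p'],z['d'],np.array(z['K']),np.array(z['T'])
def ray(n,u,v):
    _,d,K,T=load(n); r=np.linalg.inv(K)@[u,v,1]; r=np.array([r[0],-r[1],-r[2]])
    R,t=T[:3,:3],T[:3,3]; return -R.T@t, R.T@r
def atz(n,u,v,z):
    o,r=ray(n,u,v); return o+r*(z-o[2])/r[2]
def dep(n,u,v):
    o,r=ray(n,u,v); return o+r*load(n)[1][int(v),int(u)]
E
python3 - <<'E'
from h import *
a,_=cam('top','top.png'); b,_=cam('scene','scene.png')
print(calibration('top').keys(),calibration('top'));print(read_state())
E
```

```text
dict_keys(['intrinsics', 'world_to_cam']) {'intrinsics': array([[405.57417072,   0.        , 319.76488482],
       [  0.        , 405.57417072, 199.70090378],
       [  0.        ,   0.        ,   1.        ]]), 'world_to_cam': array([[ 0.02260516, -0.99918384,  0.03347633,  0.0381448 ],
       [ 0.99102909,  0.02680731,  0.13093018, -0.57320381],
       [-0.13172073,  0.03021632,  0.99082623, -1.02361884],
       [ 0.        ,  0.        ,  0.        ,  1.        ]])}
{'time': 0.1, 'q': array([-1.30191547e+00,  2.64679504e-01,  1.60528347e+00,  7.85249955e-06,
        1.27366828e+00, -3.68920185e-02]), 'joint_vel': array([ 2.00414707e-03, -1.05194561e-03, -3.71700427e-03,  6.34195246e-04,
       -2.49969152e-05, -9.84910166e-04]), 'joint_torque': array([ 1.80349809e-03, -5.16705036e+01, -3.68588018e+01,  5.01117177e-05,
        6.28197929e-03, -5.67797917e-05]), 'tool_pos': array([ 0.2030228 , -0.64304016,  0.23006051]), 'tcp_rot': array([-3.10294630e+00, -4.78125875e-01,  3.58665014e-04]), 'wrist_force': array([-0.49908614, -0.24480601,  0.58198208]), 'torque': array([-0.01426626, -0.04564346,  0.00585907]), 'grip_force': 0.0, 'width': 0.9983565050390972}
```

View pics/top.png

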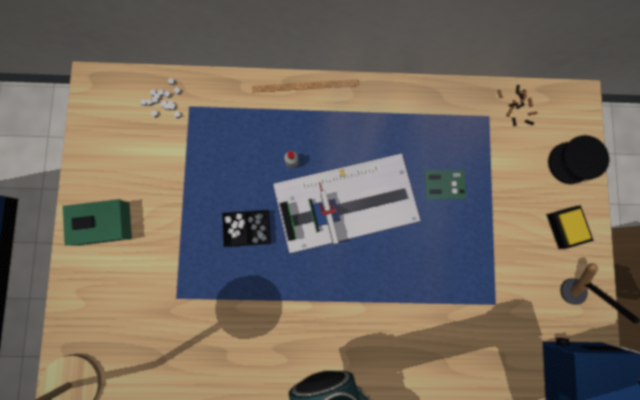

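View pics/scene.png

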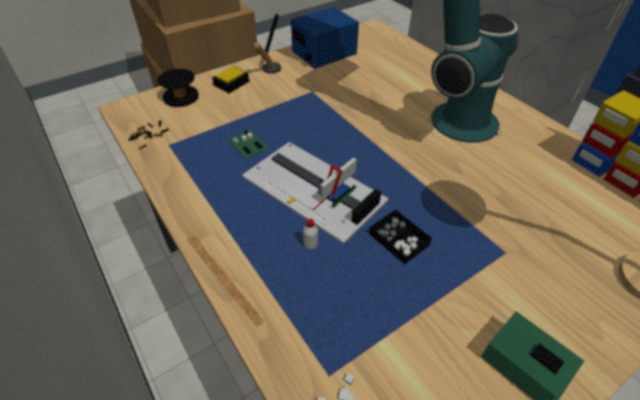

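The top view shows the holder plate with corners near (274,184), (403,154), (420,221) and (289,252). The handle runs from about (322,190) to (337,242), and the yellow marker is near (342,173). I'll enlarge this area.

```bash
python3 - <<'E'
from h import *
p,*_=load('top')
cv2.imwrite('pics/topc.png',cv2.resize(p[145:260,265:425],None,fx=5,fy=5,interpolation=cv2.INTER_CUBIC))
C=[atz('top',u,v,.012) for u,v in [(274,184),(403,154),(420,221),(289,252)]]
print(np.round(C,4))
c=np.mean(C,0);ey=(C[0]+C[3]-C[1]-C[2]);ex=(C[0]+C[1]-C[2]-C[3])
print(c,np.arctan2(-ey[0],ey[1]),np.arctan2(ex[1],ex[0]),np.linalg.norm(ex)/2,np.linalg.norm(ey)/2)
E
```

```text
[[ 0.6145  0.1753  0.012 ]
 [ 0.7077 -0.1734  0.012 ]
 [ 0.5251 -0.2185  0.012 ]
 [ 0.4347  0.1293  0.012 ]]
[ 0.57052154 -0.02185425  0.012     ] 0.2576715716036446 0.24624188552354762 0.18686575249736714 0.36015086631907545
```

View pics/topc.png

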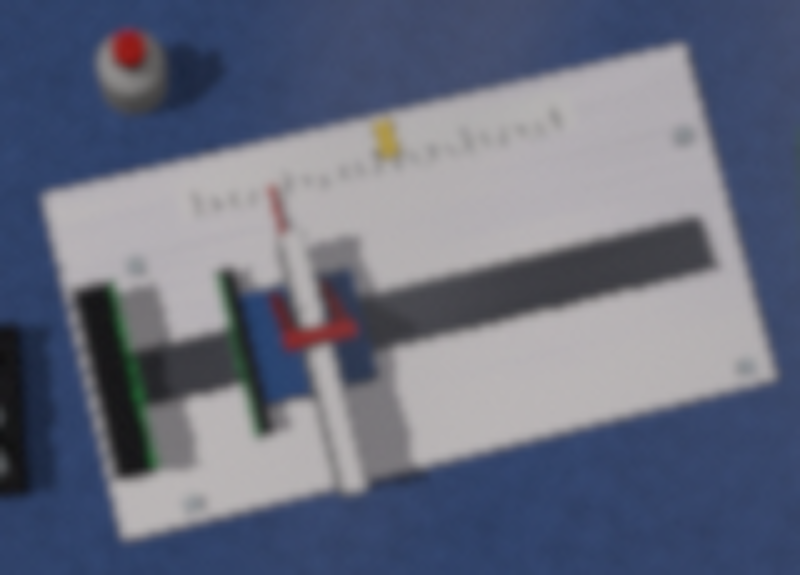

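Crop: the near end of the handle top is at about (352,490), its far end at (290,238), the pointer tip at (272,187) and the marker at (387,140). The lever bar is near (320,333), leaning towards the robot (open).

```bash
python3 - <<'E'
from h import *
from scipy.spatial.transform import Rotation as Ro
f=lambda x,y,z:atz('top',265+x/5-.4,145+y/5-.4,z)
n,fa,pt,mk=f(352,488,.08),f(290,238,.08),f(272,187,.0195),f(387,140,.018)
yaw=.252;ex=np.array([np.cos(yaw),np.sin(yaw),0]);ey=np.array([-ex[1],ex[0],0])
print(n,fa,pt,mk,'yaw plate',np.arctan2(*(fa-n)[1::-1]),np.linalg.norm(fa-n))
for q in (n,fa,pt,mk): print((q-[.5705,-.0219,0])@ex,(q-[.5705,-.0219,0])@ey)
H=n+.025*ex
s=read_state();R=Ro.from_rotvec(s['tcp_rot']).as_matrix()
print('H',H,R.round(3)); g=H+[0,0,.05]-s['tool_pos']
print('shift tool',R.T@g, 'roll: tool y ang',np.arctan2(R[1,1],R[0,1]),'want',np.arctan2(ey[1],ey[0]))
E
```

```text
[0.46122491 0.01351925 0.08      ] [0.58558925 0.04696792 0.08      ] [0.62209382 0.05495041 0.0195    ] [ 0.64978795 -0.00641321  0.018     ] yaw plate 0.2627395603290707 0.1287839483070852
-0.0969922336787978 0.061547347246658266
0.03178428784810634 0.06293040364203131
0.06912624587985884 0.06155867348519477
0.08064518735734645 -0.0047721136563812685
H [0.4854353  0.01975278 0.08      ] [[ 0.954  0.301 -0.001]
 [ 0.301 -0.954  0.002]
 [ 0.    -0.002 -1.   ]]
shift tool [ 0.46882384 -0.54683039  0.10121334] roll: tool y ang -1.2650256698619569 want 1.8227963267948966
```

Emit:
{"op": "step_arm", "data": {"commands": [{"fingers": 0,"dx": 0.06,"dy": -0.07,"dz": 0,"roll": 1},{"fingers": 0,"dx": 0.12,"dy": -0.14,"dz": 0.0,"roll": 2.7},{"fingers": 0,"dx": 0.16,"dy": -0.187,"dz": 0,"roll": 2.7},{"fingers": 0,"dx": 0.2,"dy": -0.233,"dz": 0,"roll": 2.7},{"fingers": 0,"dx": 0.24,"dy": -0.28,"dz": 0,"roll": 2.7},{"fingers": 0,"dx": 0.28,"dy": -0.327,"dz": 0.0,"roll": 2.7},{"fingers": 0,"dx": 0.32,"dy": -0.373,"dz": 0.0,"roll": 2.7},{"fingers": 0,"dx": 0.36,"dy": -0.42,"dz": 0.01,"roll": 2.7}], "squeeze": 25}}

```text
time: 1.1
tool_pos: [0.3997, -0.1821, 0.2261]
tcp_rot: [3.115, 0.404, 0.002]
wrist_force: [1.1, -0.5, -0.0]
width: 0.497
grip_force: 0.0
```

Emit:
{"op": "step_arm", "data": {"commands": [{"fingers": 0,"dx": 0.03,"dy": -0.04,"dz": 0.01},{"fingers": 0,"dx": 0.065,"dy": -0.085,"dz": 0.03},{"fingers": 0,"dx": 0.1,"dy": -0.13,"dz": 0.04},{"fingers": 0,"dx": 0.1,"dy": -0.13,"dz": 0.04},{"fingers": 0,"dx": 0.1,"dy": -0.13,"dz": 0.04}]}}

```text
invalid input
```

```bash
python3 - <<'E'
from h import *
from scipy.spatial.transform import Rotation as Ro
s=read_state(); print(s['tool_pos'],s['tcp_rot'],s['time'])
R=Ro.from_rotvec(s['tcp_rot']).as_matrix()
print(R.T@(np.array([.4854,.0198,.08])-s['tool_pos']))
p,_=cam('wrist','w1.png')
E
```

```text
[ 0.39969545 -0.18214333  0.22614376] [3.11470170e+00 4.04394247e-01 1.86476021e-03] 1.1
[ 0.13427395 -0.17349287  0.14613385]
```

View pics/w1.png

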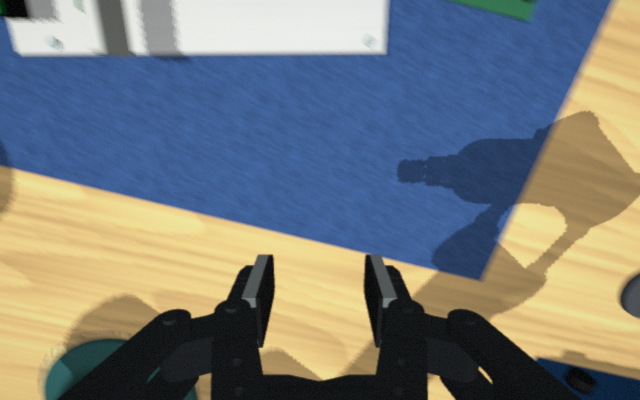

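The wrist view shows the near edge of the holder at the top and the hand still short of it. The last move was refused, so I'll resend it with every field filled in.

Emit:
{"op": "step_arm", "data": {"commands": [{"fingers": 0,"dx": 0.03,"dy": -0.04,"dz": 0.01,"roll": 0},{"fingers": 0,"dx": 0.065,"dy": -0.085,"dz": 0.03,"roll": 0},{"fingers": 0,"dx": 0.1,"dy": -0.13,"dz": 0.04,"roll": 0},{"fingers": 0,"dx": 0.1,"dy": -0.13,"dz": 0.04,"roll": 0},{"fingers": 0,"dx": 0.1,"dy": -0.13,"dz": 0.04,"roll": 0}], "squeeze": 25}}

```text
time: 1.78
tool_pos: [0.4622, -0.0328, 0.1855]
tcp_rot: [3.115, 0.407, -0.002]
wrist_force: [-0.2, 0.1, 0.1]
width: 0.505
grip_force: 0.0
```

```bash
python3 - <<'E'
from h import *
from scipy.spatial.transform import Rotation as Ro
s=read_state()
R=Ro.from_rotvec(s['tcp_rot']).as_matrix()
print(R.T@(np.array([.4854,.0198,.08])-s['tool_pos']))
p,_=cam('wrist','w2.png')
E
```

```text
[ 0.0361     -0.04491904  0.10549593]
```

View pics/w2.png

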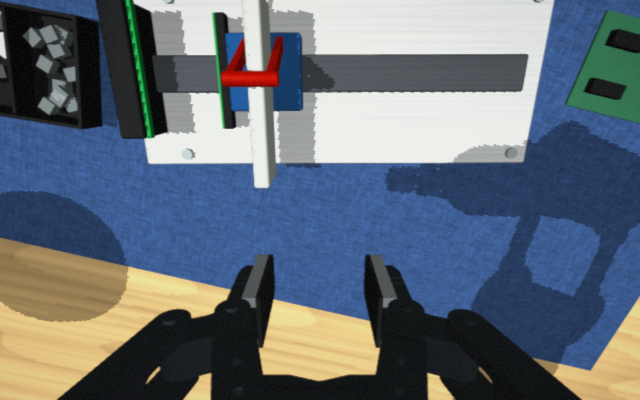

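The wrist view shows the near end of the handle at (264,178) and its top edge running up to about (257,0). The lever bar is at (251,77), still open, and the holder's near edge runs from (148,163) to (523,162).

```bash
python3 - <<'E'
from h import *
from scipy.spatial.transform import Rotation as Ro
s=read_state()
R=Ro.from_rotvec(s['tcp_rot']).as_matrix()
# calibration was taken before the picture with arm still
n=atz('wrist',264,178,.08); f=atz('wrist',256.5,5,.08)
a=atz('wrist',148,163,.012); b=atz('wrist',523,162,.012)
print(n,f,dep('wrist',264,172),np.arctan2(f[1]-n[1],f[0]-n[0]),np.arctan2(a[0]-b[0],b[1]-a[1])+0,np.linalg.norm(a-b))
d=a-b; yaw=np.arctan2(-d[0],d[1]); print('yaw',yaw)
ex=np.array([np.cos(yaw),np.sin(yaw),0])
H=n+.025*ex;print(H,R.T@(H-s['tool_pos']))
E
```

```text
[0.46932365 0.01208595 0.08      ] [0.58163106 0.04089778 0.08      ] [0.47399269 0.01302071 0.08035182] 0.25112849143194843 -2.878117104852013 0.35810795434175086
yaw 0.26347554873778023
[0.49346092 0.01859689 0.08      ] [ 0.0435508  -0.04236511  0.10577782]
```

Emit:
{"op": "step_arm", "data": {"commands": [{"fingers": 0,"dx": 0.02,"dy": -0.021,"dz": 0,"roll": 0},{"fingers": 0,"dx": 0.041,"dy": -0.0425,"dz": 0.02,"roll": 0},{"fingers": 0,"dx": 0.041,"dy": -0.0425,"dz": 0.05,"roll": 0},{"fingers": 0,"dx": 0.041,"dy": -0.0425,"dz": 0.08,"roll": 0},{"fingers": 0,"dx": 0.041,"dy": -0.0425,"dz": 0.11,"roll": 0},{"fingers": 0,"dx": 0.041,"dy": -0.0425,"dz": 0.134,"roll": 0},{"fingers": 0,"dx": 0.041,"dy": -0.0425,"dz": 0.134,"roll": 0},{"fingers": 0,"dx": 0.041,"dy": -0.0425,"dz": 0.134,"roll": 0}], "squeeze": 25}}

```text
time: 2.82
tool_pos: [0.4921, 0.0178, 0.053]
tcp_rot: [3.115, 0.402, 0.002]
wrist_force: [-0.2, 0.6, 0.1]
width: 0.5
grip_force: 0.0
```

Emit:
{"op": "step_arm", "data": {"commands": [{"fingers": 0.4,"dx": 0,"dy": 0,"dz": 0,"roll": 0},{"fingers": 0.8,"dx": 0,"dy": 0,"dz": 0,"roll": 0},{"fingers": 1,"dx": 0,"dy": 0,"dz": 0,"roll": 0},{"fingers": 1,"dx": 0,"dy": 0,"dz": 0,"roll": 0},{"fingers": 1,"dx": 0,"dy": 0,"dz": 0,"roll": 0},{"fingers": 1,"dx": 0,"dy": 0,"dz": 0,"roll": 0}], "squeeze": 25}}

```text
time: 3.58
tool_pos: [0.4922, 0.0196, 0.0533]
tcp_rot: [-3.115, -0.406, -0.003]
wrist_force: [-1.4, 3.0, 6.0]
width: 0.138
grip_force: 28.3
```

Emit:
{"op": "step_arm", "data": {"commands": [{"fingers": 1,"dx": 0,"dy": 0.01,"dz": 0,"roll": 0},{"fingers": 1,"dx": 0,"dy": 0.02,"dz": 0,"roll": 0},{"fingers": 1,"dx": 0,"dy": 0.03,"dz": 0,"roll": 0},{"fingers": 1,"dx": 0,"dy": 0.04,"dz": 0,"roll": 0},{"fingers": 1,"dx": 0,"dy": 0.05,"dz": 0,"roll": 0},{"fingers": 1,"dx": 0,"dy": 0.06,"dz": 0,"roll": 0},{"fingers": 1,"dx": 0,"dy": 0.06,"dz": 0,"roll": 0},{"fingers": 1,"dx": 0,"dy": 0.06,"dz": 0,"roll": 0}], "squeeze": 25}}

```text
time: 4.58
tool_pos: [0.5078, -0.0383, 0.0533]
tcp_rot: [-3.115, -0.405, -0.004]
wrist_force: [-1.0, 4.9, 5.9]
width: 0.137
grip_force: 28.3
```

```bash
python3 - <<'E'
from h import *
cam('wrist');cam('top')
p=load('wrist')[0];q=load('top')[0]
A=cv2.resize(q[145:225,295:395],(500,400),interpolation=cv2.INTER_CUBIC)
B=cv2.resize(p[:220,200:440],(300,275))
o=np.zeros((400,800,3),np.uint8);o[:,:500]=A;o[:275,500:]=B
cv2.imwrite('pics/c3.png',o)
E
```

```text
(no output)
```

View pics/c3.png

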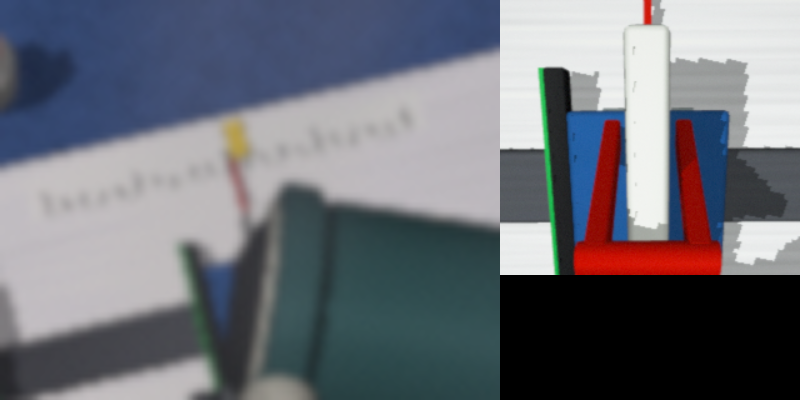

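The left part (top view) shows the pointer tip at about (233,159), just below the marker centre at (236,139). The right part shows the lever still open. I'll work out the offset along the holder's y.

```bash
cat > m.py <<'E'
from h import *
yaw=.260;ey=np.array([-np.sin(yaw),np.cos(yaw),0])
def meas():
    q,*_=load('top');c=q[155:200,325:360]; b,g,r=[c[...,i].astype(float) for i in range(3)]
    def cen(w): 
        v,u=np.mgrid[155:200,325:360]; return (u*w).sum()/w.sum(),(v*w).sum()/w.sum()
    Y=np.clip(np.minimum(r,g)-b-30,0,None); Rr=np.clip(r-np.maximum(g,b)-35,0,None)
    my=cen(Y); pr=cen(Rr); print(my,pr,(Y>0).sum(),(Rr>0).sum())
    M=atz('top',*my,.018);P=atz('top',*pr,.0195); print('pointer minus mark, y mm',1e3*(P-M)@ey)
if __name__=='__main__':
    import sys
    if len(sys.argv)>1: print(read_state()['tool_pos'],read_state()['wrist_force']);cam('top')
    meas()
    # yaw sensitivity
E
python3 m.py
```

```text
(np.float64(341.78512396694214), np.float64(172.44490358126723)) (np.float64(nan), np.float64(nan)) 28 0
pointer minus mark, y mm nanm.py:6: RuntimeWarning: invalid value encountered in scalar divide
  v,u=np.mgrid[155:200,325:360]; return (u*w).sum()/w.sum(),(v*w).sum()/w.sum()
```

```bash
sed -i 's/b)-35,0/b)-18,0/' m.py; sed -i 's/    my=cen/    Rr[:, :10]=0; Rr[36:]=0\n    my=cen/' m.py; python3 m.py; python3 - <<'E'
from m import *
for u,v in [(233,159),(245,207)]:
    print(1e3*(atz('top',295+u/5-.4,145+v/5-.4,.0195)-atz('top',341.8,172.4,.018))@ey)
E
```

```text
(np.float64(341.78512396694214), np.float64(172.44490358126723)) (np.float64(342.0458015267176), np.float64(179.55343511450383)) 28 39
pointer minus mark, y mm 4.2152023198344
4.41793441764005
4.4678260083906
```

Emit:
{"op": "step_arm", "data": {"commands": [{"fingers": 1,"dx": 0,"dy": 0.003,"dz": 0,"roll": 0},{"fingers": 1,"dx": 0,"dy": 0.0053,"dz": 0,"roll": 0},{"fingers": 1,"dx": 0,"dy": 0.0053,"dz": 0,"roll": 0},{"fingers": 1,"dx": 0,"dy": 0.0053,"dz": 0,"roll": 0}], "squeeze": 25}}

```text
time: 5.18
tool_pos: [0.5091, -0.0432, 0.0533]
tcp_rot: [-3.114, -0.406, -0.004]
wrist_force: [-1.0, 5.0, 6.5]
width: 0.131
grip_force: 28.3
```

```bash
python3 m.py 1
```

```text
[ 0.50914374 -0.04318816  0.05329294] [-0.9652279   5.02873303  6.49142591]
(np.float64(341.8002735978112), np.float64(172.46922024623802)) (np.float64(343.44787644787647), np.float64(178.90347490347492)) 29 38
pointer minus mark, y mm 0.1403669447341483
```

Emit:
{"op": "step_arm", "data": {"commands": [{"fingers": 0.67,"dx": 0,"dy": 0,"dz": 0,"roll": 0},{"fingers": 0.67,"dx": 0,"dy": 0,"dz": 0,"roll": 0},{"fingers": 0.67,"dx": 0,"dy": 0,"dz": 0,"roll": 0}], "squeeze": 25}}

```text
time: 5.6
tool_pos: [0.5086, -0.0432, 0.0525]
tcp_rot: [-3.114, -0.405, -0.002]
wrist_force: [0.9, 6.1, 2.6]
width: 0.167
grip_force: 2.5
```

```bash
python3 m.py 1
```

```text
[ 0.50857391 -0.04315457  0.05247992] [0.90181312 6.14137431 2.57533024]
(np.float64(341.79945054945057), np.float64(172.46978021978023)) (np.float64(343.1099290780142), np.float64(178.89716312056737)) 29 40
pointer minus mark, y mm 1.0182979901516767
```

Emit:
{"op": "step_arm", "data": {"commands": [{"fingers": 0.67,"dx": 0.008,"dy": 0.001,"dz": 0,"roll": 0},{"fingers": 0.67,"dx": 0.016,"dy": 0.001,"dz": 0,"roll": 0},{"fingers": 0.67,"dx": 0.024,"dy": 0.001,"dz": 0,"roll": 0},{"fingers": 0.67,"dx": 0.032,"dy": 0.001,"dz": 0,"roll": 0},{"fingers": 0.67,"dx": 0.04,"dy": 0.001,"dz": 0,"roll": 0},{"fingers": 0.67,"dx": 0.048,"dy": 0.001,"dz": 0,"roll": 0},{"fingers": 0.67,"dx": 0.056,"dy": 0.001,"dz": 0,"roll": 0},{"fingers": 0.67,"dx": 0.056,"dy": 0.001,"dz": 0,"roll": 0}], "squeeze": 25}}

```text
time: 6.65
tool_pos: [0.5603, -0.0296, 0.0504]
tcp_rot: [-3.113, -0.405, 0.007]
wrist_force: [-2.7, 4.1, -1.7]
width: 0.165
grip_force: 2.5
```

```bash
python3 m.py 1
```

```text
[ 0.5603424  -0.02962092  0.05039934] [-2.67685196  4.1123231  -1.66088342]
(np.float64(nan), np.float64(nan)) (np.float64(nan), np.float64(nan)) 0 0
pointer minus mark, y mm nanm.py:6: RuntimeWarning: invalid value encountered in scalar divide
  v,u=np.mgrid[155:200,325:360]; return (u*w).sum()/w.sum(),(v*w).sum()/w.sum()
```

Emit:
{"op": "step_arm", "data": {"commands": [{"fingers": 0.67,"dx": 0.007,"dy": 0.0005,"dz": 0,"roll": 0},{"fingers": 0.67,"dx": 0.013,"dy": 0.001,"dz": 0,"roll": 0},{"fingers": 0.67,"dx": 0.018,"dy": 0.001,"dz": 0,"roll": 0},{"fingers": 0.67,"dx": 0.021,"dy": 0.001,"dz": 0,"roll": 0},{"fingers": 0.67,"dx": 0.021,"dy": 0.001,"dz": 0,"roll": 0}], "squeeze": 25}}

```text
time: 7.32
tool_pos: [0.5794, -0.0253, 0.05]
tcp_rot: [-3.113, -0.405, 0.012]
wrist_force: [-4.8, 3.5, -0.3]
width: 0.165
grip_force: 3.3
```

```bash
python3 - <<'E'
from h import *
cam('wrist');cam('scene')
p=load('wrist')[0];q=load('scene')[0]
A=cv2.resize(q[130:250,235:395],(480,360),interpolation=cv2.INTER_CUBIC)
B=cv2.resize(p[:300,160:480],(320,300))
o=np.zeros((360,800,3),np.uint8);o[:,:480]=A;o[:300,480:]=B
cv2.imwrite('pics/c4.png',o)
s=read_state();print(s['tool_pos']@[-.257,.9664,0],s['wrist_force'])
E
```

```text
-0.17338101251278368 [-4.38400264  3.52136588  0.47725778]
```

View pics/c4.png

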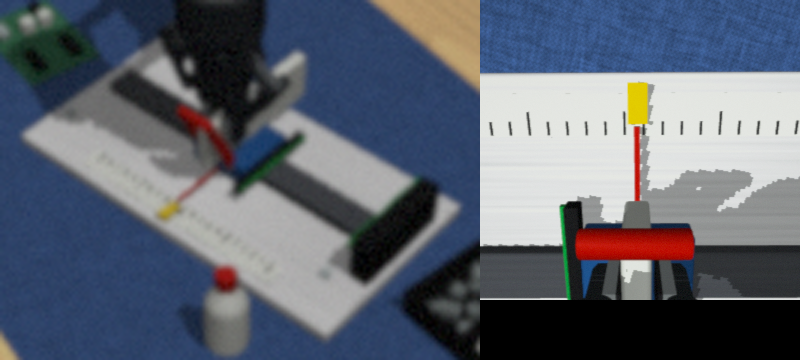

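The wrist view (right part) has the pointer at column 637 and the marker at 638, so it is on the marker. The lever is part of the way over. I'll keep pushing until it meets its stop.

Emit:
{"op": "step_arm", "data": {"commands": [{"fingers": 0.67,"dx": 0.003,"dy": 0,"dz": 0,"roll": 0},{"fingers": 0.67,"dx": 0.006,"dy": 0,"dz": 0,"roll": 0},{"fingers": 0.67,"dx": 0.009,"dy": 0,"dz": 0,"roll": 0},{"fingers": 0.67,"dx": 0.009,"dy": 0,"dz": 0,"roll": 0}], "squeeze": 25}}

```text
time: 7.92
tool_pos: [0.5833, -0.0238, 0.0494]
tcp_rot: [-3.112, -0.406, 0.028]
wrist_force: [-16.6, 0.9, 8.8]
width: 0.164
grip_force: 12.4
```

```bash
python3 - <<'E'
from h import *
cam('wrist')
p=load('wrist')[0]
cv2.imwrite('pics/c5.png',cv2.resize(p[:300,160:480],(640,600)))
s=read_state();print(s['tool_pos']@[-.257,.9664,0],s['tool_pos'],s['wrist_force'])
c=p.astype(float);m=(c[...,2]-np.maximum(c[...,0],c[...,1])>60)
v,u=np.nonzero(m); k=v>215; print(u[k].min(),u[k].max(),v[k].min(),v[k].max())
# bar middle at height .092+.005 top
d=load('wrist')[1]
P=np.array([dep('wrist',a,b) for a,b in zip(u[k],v[k])]); P=P[P[:,2]>.06]
ex=np.array([.9664,.257,0]); print('bar x rel to TCP',((P-s['tool_pos'])@ex).min(),((P-s['tool_pos'])@ex).max(),P[:,2].max())
E
```

```text
-0.1728757460828169 [ 0.58320866 -0.02379048  0.04933367] [-17.99423899   1.06936978   7.60005759]
256 372 216 254
bar x rel to TCP 0.015283198521024421 0.08378991197459981 0.19030682768778764
```

View pics/c5.png

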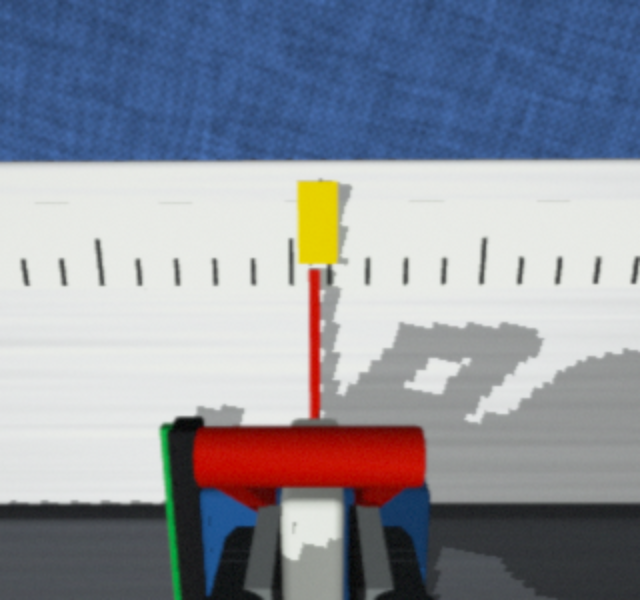

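```bash
python3 - <<'E'
from h import *
ex=np.array([.9664,.257,0])
t=atz('wrist',317.5,134.5,.0195);m=atz('wrist',319,111,.018)
for v in (214,228.5,243): print(dep('wrist',310,v)@ex-t@ex+.084,dep('wrist',310,v)[2], m@ex-t@ex)
print((read_state()['tool_pos']@ex)-t@ex+.084)
E
```

```text
0.06901299778030538 0.09121889212022719 0.011348438358079083
0.06596502201790393 0.0956677412780182 0.011348438358079083
0.06032252948812482 0.094239655270226 0.011348438358079083
0.023929778960785006
```

Emit:
{"op": "step_arm", "data": {"commands": [{"fingers": 0.8,"dx": -0.002,"dy": 0,"dz": 0,"roll": 0},{"fingers": 1,"dx": -0.002,"dy": 0,"dz": 0,"roll": 0},{"fingers": 1,"dx": -0.002,"dy": 0,"dz": 0,"roll": 0},{"fingers": 1,"dx": -0.002,"dy": 0,"dz": 0,"roll": 0},{"fingers": 1,"dx": -0.002,"dy": 0,"dz": 0,"roll": 0},{"fingers": 1,"dx": -0.002,"dy": 0,"dz": 0,"roll": 0}], "squeeze": 25}}

```text
time: 8.72
tool_pos: [0.5833, -0.024, 0.0494]
tcp_rot: [-3.113, -0.407, 0.021]
wrist_force: [-10.8, 1.7, 4.1]
width: 0.132
grip_force: 37.4
```

```bash
python3 - <<'E'
from h import *
cam('wrist')
p=load('wrist')[0]
cv2.imwrite('pics/c6.png',cv2.resize(p[:300,160:480],(640,600)))
ex=np.array([.9664,.257,0]);c=p.astype(float)
m=(c[...,2]-np.maximum(c[...,0],c[...,1])>60);y=(np.minimum(c[...,1],c[...,2])-c[...,0]>80)
def r(k,a,b):
    v,u=np.nonzero(k[a:b,280:360]);return u.mean()+280,v.min()+a,v.max()+a
print('pointer',r(m,137,200),'mark',r(y,80,140),'bar',[np.nonzero(m[:,u])[0][[0,-1]] for u in (290,340)])
E
```

```text
pointer (np.float64(318.953125), np.int64(137), np.int64(199)) mark (np.float64(317.8065326633166), np.int64(91), np.int64(132)) bar [array([213, 255]), array([213, 243])]
```

View pics/c6.png

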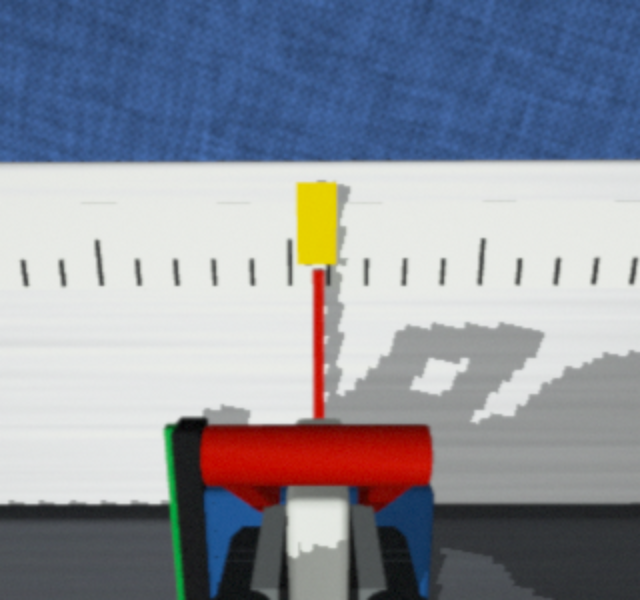

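The pointer (column 318) is on the centre of the marker (column 317). The lever is at its closed stop and the leg is held with a gentle grip.

```bash
python3 -c "
from workcell import *
print(finish_job())"
```

```text
the job is handed in; nothing more can be done
None
```

The job is handed in at about 9 s on the robot's clock: the leg is held with its pointer within about 0.5 mm of the marker's centre, and the red lever is pushed over to its closed stop.

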